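Close the sample tub with the lid from the hook

TASK

Close the white sample tub: lift the teal lid by its handle up and off the two-pronged hook, set it fully home on the tub without dropping it, and let go. Then fold both orange clips in and down flat onto the lid, one after the other. Leave the other things on the bench where they are.

Things in the scene. Friction and masses are not known exactly. Their poses are not given: they have to be found in the camera images.
- stand: Fixed steel stand on a black foot plate 150 x 170 x 12 mm. Origin: on the bench under its 20 mm post, z up. From the top of the post two parallel round prongs (8 mm thick, at y = -40 and +40 mm, level, upper side at z = 170 mm) run along its -x, nothing between them. Their ends, at x = -121 mm, turn up to z = 188 mm, 18 mm above the level part. Nothing of the stand is higher.
- prongs (a point): On the stand: point midway between the prongs, level with their upper side (z = 170 mm), 85 mm in front of the post; axes as the stand's. The lid hangs within 10 mm of here, level, its x along the stand's within 0.03 rad, its bar across the prongs; it can rise 47 mm before its panel meets the prongs from below.
- lid: Teal lid, 0.14 to 0.24 kg, panel 134 (x) x 196 (y) x 6 mm, the same after half a turn. Origin: centre of the underside of the panel; z up. Below the panel a stepped plug, 112 x 176 mm and under it 102 x 166 mm, 12 mm deep in all, enters the tub. Above it a rigid white handle: a bar along y on two legs at y = -55 and +55 mm. It hangs by the bar across the two prongs.
- lid_handle (a point): On the lid: centre of the handle bar (10 mm thick along x, 18 mm high, 120 mm long along y), 70 mm above the lid's origin; axes as the lid's. Its middle is free for grasping between the two prongs.
- tub: Fixed white open sample tub, 130 (x) x 194 (y) x 85 mm high, walls 5 mm, with capped tubes inside (tops at 64 mm). Origin: on the bench under its centre, z up. It carries an orange hinged clip at each short end (+y: left, -y: right).
- tub_seat (a point): On the tub: centre of the mouth, at the height of the rim (85 mm); axes as the tub's. The lid's origin comes here when it is seated, its y along the tub's y, with 4 mm of play to each side.
- clip_left (a joint): Orange clip flap at the tub's +y end, a flat plate 50 mm wide (along x), 42 mm long from hinge to free edge, 4 mm thick. Hinge along the tub's x. 0 = folded in flat on the seated lid (1 mm above it), pi/2 = upright, 2.1 = its stop, leaning outwards. Light friction (about 0.03 N m): it stays where it is left.
- clip_right (a joint): The same flap at the tub's -y end, with the same values.
- clip_left_hinge (a point): On the tub: middle of the left clip's hinge axis, at tub y = +106 mm, z = 94 mm; axes as the tub's.
- clip_right_hinge (a point): On the tub: middle of the right clip's hinge axis, at tub y = -106 mm, z = 94 mm; axes as the tub's.
- clip_left_edge (a point): Middle of the left clip's free edge, 42 mm from its hinge. An open clip reaches up to 138 mm above the bench: carry the lid in above it.
- clip_right_edge (a point): Middle of the right clip's free edge, 42 mm from its hinge.
- jar: Bystander: amber glass jar with a blue cap, 68 mm across, 90 mm tall. Origin: centre of its underside.
- beaker: Bystander: glass beaker, 84 mm across, 90 mm tall. Origin: centre of its underside.
- dishes: Bystander: stack of round culture dishes, 73 mm across, 36 mm tall. Origin: centre of its underside.
Mind the look-alikes: they are no part of the job. What is shaped like the tub but red or yellow is not meant.

How it is judged (in metres and radians):
On the way, in this order (a step that is already met when the one before it is completed fails the run):
1. the lid is off the hook: clear of the prongs and in the air (horizontal distance between lid_handle and prongs above 0.06 m and height (world z) of lid above 0.1 m and contact force between lid and stand below 0.05 N), for 0.1 s.
2. the lid sits home on the tub and is let go, both clips still open (horizontal distance between lid and tub_seat below 0.007 m and z of lid in the frame of tub_seat between -0.004 and 0.003 m and angle between the y axis of lid and the y axis of tub, either way round below 0.08 rad and angle between lid's own z axis and vertical below 0.04 rad and contact force between the fingers and lid below 0.05 N and value of joint each of clip_left, clip_right above 1 rad), for 0.1 s.
3. one clip is folded down (value of joint any of clip_left, clip_right below 0.12 rad), for 0.1 s.
4. both clips are folded down (value of joint each of clip_left, clip_right below 0.12 rad), for 0.1 s.
At the end, for the whole second after the job is handed in: The lid is at rest on the tub's rim: centred within 7 mm, panel on the rim within 3 mm, square within 0.08 rad and level within 0.04 rad; both clips are folded in flat on it (each joint below 0.12 rad) (all of step 4 and horizontal distance between lid and tub_seat below 0.007 m and z of lid in the frame of tub_seat between -0.004 and 0.003 m and angle between the y axis of lid and the y axis of tub, either way round below 0.08 rad and angle between lid's own z axis and vertical below 0.04 rad and linear speed of lid below 0.02 m/s); the robot touches nothing.
It fails at once if the lid is dropped: out of the fingers it falls faster than 0.6 m/s (a fall of about 20 mm) (linear speed of lid above 0.6 m/s and contact force between the fingers and lid below 0.05 N).
It fails at once if a bystander (jar, beaker or dishes) is moved by more than 25 mm (distance of any of jar, beaker, dishes from where it was at the start of the episode above 0.025 m).
It also fails if it takes over 58 s, if anything falls off the work surface, if the arm or the gripper's body presses on something with over 40 N, if the wrist force passes 120 N, or if a joint passes its speed limit or range.

ROBOT

A 6-joint arm with a two-finger parallel gripper is mounted at the origin on the work surface. World frame = base frame: x ahead of the robot, y to its left, z up, the work surface at z = 0. Lengths are in mm, angles in degrees, forces in N, time in s.
With the tool pointing down it reaches from about 250 to 775 mm from the base axis. Payload 4 kg.
Tool frame: the origin (TCP) lies midway between the tips of the shut fingers; the grasp point (between the pads) lies 19 mm behind it; z points along the fingers, y is the line along which they close (so a half turn about z gives the same grasp; the last joint's range is limited). The gripper opens to 94 mm and grips with 3 to 60 N. Pads are 16 mm wide; open, the fingers measure 119 mm over their backs; the gripper's body (75 mm by 177 mm) begins 78 mm behind the grasp point.
Start: joints at [-72.771, 4.996, 78.535, -0, 96.463, -5.907], TCP at [216.104, -505.788, 185.206] pointing down, gripper open.
Joint ranges: [-177.83, 177.83], [-43.37, 116.18], [15.69, 146.23], [-61.86, 241.86], [9.47, 152.12], [-147.06, 147.06]. Speed limits (degrees/s): [159.86, 159.86, 180, 180, 180, 180].

INTERFACE

Orientations are given as a 3x3 rotation matrix whose columns are the frame's x, y, z axes.
In Python, from cell import env gives the robot as it stands. Calls block until the motion is done:
- env.reach(position, orientation): joint-space move of the TCP to a pose.
- env.movel(position, feed=150, attitude=None): straight line of the TCP; attitude=None keeps the orientation; feed is the mean speed in mm/s.
- env.set_joints(angles): joint-space move.
- env.move_gripper(opening, grasp_force=None): finger opening in mm; grasp_force is the grip in N (None keeps the last); returns when the fingers have stopped.
- env.pause(seconds).
- env.ik(position, orientation): joint angles nearest the present ones, or None.
- env.state(): the state.
- env.capture(name): name is "scene" or "top"; returns the picture (480x640x3 uint8, blue, green, red); there is no depth.
- env.calibration(name): a dict with "fx", "fy", "cx", "cy" (pixels), "dist_coeffs" ([k1, k2, p1, p2, k3] as OpenCV has them; the pictures are not rectified), "world_to_cam" (4x4, takes a point from world to camera coordinates). Camera axes: x right, y down, z forward; pixel columns grow to the right and rows downward; lengths in mm; the calibration is good to about 2 mm. A picture is of the moment at which its call begins. calibration takes no time and is no camera call.
A pose or a line that the arm cannot do raises env.PlanningError and nothing moves.
- env.hand_in(): hands the job in; it is judged then, once.
The state is a dict: "t": time; "q": joint angles; "qd": joint speeds; "tau": joint torques, N m; "position": TCP position; "tcp_rot": TCP orientation; "wrist_force": force on the tool from outside, world axes, zero at the start; "ft_torque": the same for the moment, N m; "width": finger opening in mm; "grasp_force": force on a finger pad.
Only numpy, scipy, OpenCV 4.12 (cv2) and the standard library are available. Lean on these libraries where they do the work, as an engineer would, in place of code of your own. Each camera call takes 0.05 s, during which the arm holds its last target. There are 200 camera calls.

## Working session

There is one attempt and no reset: what is moved stays moved. The work goes in short steps, each a Python script; the robot and the scene stay as the last script left them, time stands still between calls to the robot, and variables do not carry over. Pictures are saved under pics/ and viewed, at most 10 in all, crops included, and the job is handed in when it is done.

```bash
ls; mkdir -p pics; python3 - <<'E'
from cell import env
import cv2,numpy as np
np.set_printoptions(suppress=True,precision=4)
for n in("scene","top"):
    im=env.capture(n);cv2.imwrite(f"pics/{n}0.png",im);c=env.calibration(n)
    print(n,{k:c[k] for k in("fx","fy","cx","cy","dist_coeffs")});print(np.array(c["world_to_cam"]))
s=env.state();print(s["t"],s["width"],s["wrist_force"],s["tcp_rot"])
E
```

```text
pics
scene {'fx': 587.1861752504153, 'fy': 587.1861752504153, 'cx': 319.85093213634303, 'cy': 235.86664896851133, 'dist_coeffs': array([-0.1497,  0.    ,  0.    ,  0.    ,  0.    ])}
[[   0.6608    0.7506    0.0027 -242.3541]
 [   0.5017   -0.439    -0.7454 -159.6767]
 [  -0.5583    0.4939   -0.6666 2077.3026]
 [   0.        0.        0.        1.    ]]
top {'fx': 554.617945201216, 'fy': 554.617945201216, 'cx': 302.90338447981696, 'cy': 244.21854982222428, 'dist_coeffs': array([-0.088,  0.   ,  0.   ,  0.   ,  0.   ])}
[[   0.014    -0.9999   -0.006   -65.4933]
 [  -0.9913   -0.0131   -0.1312  448.55  ]
 [   0.1311    0.0078   -0.9913 1610.268 ]
 [   0.        0.        0.        1.    ]]
0.1 93.68479120038619 [ 0.2817 -0.838   0.3987] [[ 0.9196  0.3929 -0.0006]
 [ 0.3929 -0.9196  0.0019]
 [ 0.0002 -0.002  -1.    ]]
```

View pics/scene0.png

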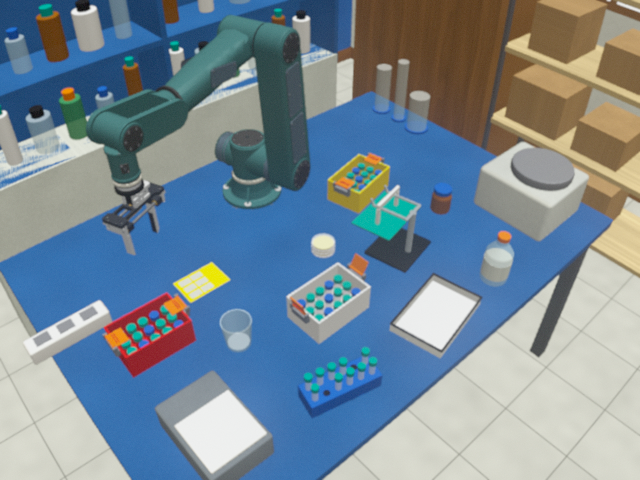

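View pics/top0.png

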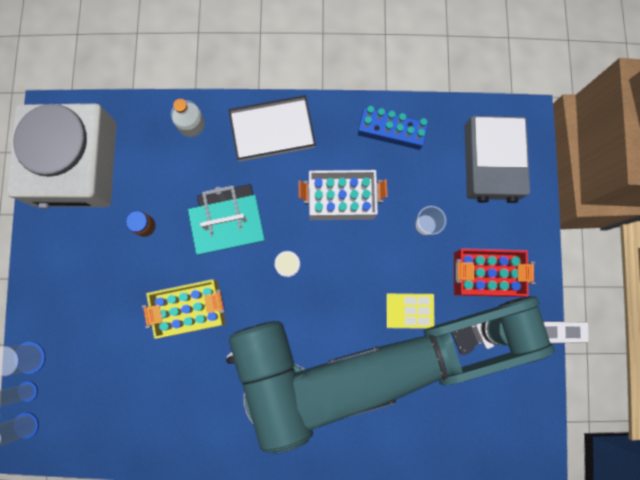

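White tub at top-view (343,193), with red (493,272) and yellow (184,308) as look-alikes. The teal lid at (226,222) is the only one; the handle bar is at (222,221), and the stand's black foot shows at (240,195). Next I'll measure these and check them in one close crop.

```bash
cat > h.py <<'E'
from cell import env
import cv2,numpy as np
np.set_printoptions(suppress=True,precision=2)
def K(n):
    c=env.calibration(n);return c,np.array([[c["fx"],0,c["cx"]],[0,c["fy"],c["cy"]],[0,0,1]]),np.array(c["world_to_cam"])
def ray(n,px,z):
    c,k,T=K(n);p=cv2.undistortPoints(np.float64(px).reshape(-1,1,2),k,np.array(c["dist_coeffs"])).reshape(-1,2)
    d=np.c_[p,np.ones(len(p))]@T[:3,:3];o=-T[:3,:3].T@T[:3,3]
    return (o+d*((z-o[2])/d[:,2])[:,None])[:,:2]
def proj(n,P):
    c,k,T=K(n);r=cv2.Rodrigues(T[:3,:3])[0];return cv2.projectPoints(np.float64(P).reshape(-1,1,3),r,T[:3,3],k,np.array(c["dist_coeffs"]))[0].reshape(-1,2)
def rect(n,mask,z):
    "largest blob -> (centre, long-axis angle deg, sizes) of min rect on plane z"
    cs=cv2.findContours(mask.astype(np.uint8),cv2.RETR_EXTERNAL,cv2.CHAIN_APPROX_NONE)[0]
    c=max(cs,key=cv2.contourArea);w=ray(n,c.reshape(-1,2),z)
    (x,y),(a,b),t=cv2.minAreaRect(w.astype(np.float32))
    if a<b:t+=90;a,b=b,a
    return np.array([x,y]),(t+90)%180-90,(a,b)
def hsv(im,lo,hi):return cv2.inRange(cv2.cvtColor(im,cv2.COLOR_BGR2HSV),lo,hi)
def roi(m,x0,y0,x1,y1):
    o=np.zeros_like(m);o[y0:y1,x0:x1]=m[y0:y1,x0:x1];return o
E
python3 - <<'E'
from h import *
top=cv2.imread("pics/top0.png");sc=cv2.imread("pics/scene0.png")
m=roi(hsv(top,(78,90,90),(95,255,255)),180,180,275,262)
print("lid",rect("top",cv2.morphologyEx(m,cv2.MORPH_CLOSE,np.ones((7,7))),115))
w=roi(hsv(top,(0,0,120),(180,70,255)),295,160,392,228)
print("tub",rect("top",w,85))
b=roi(hsv(top,(0,0,205),(180,50,255)),190,205,255,235)
print("bar",rect("top",b,188))
for nm,r in(("L",(292,170,312,212)),("R",(372,170,395,212))):
    o=roi(hsv(top,(3,140,120),(16,255,255)),*r);ys,xs=np.nonzero(o);print(nm,len(xs),xs.min(),xs.max(),ys.min(),ys.max())
A=cv2.resize(top[155:265,180:400],None,fx=3.6,fy=3.6,interpolation=cv2.INTER_CUBIC)
cv2.imwrite("pics/crop1.png",A)
E
```

```text
lid (array([493.42, 159.56]), -77.13425636291504, (196.40301513671875, 136.3551025390625))
tub (array([ 594.87, -174.75]), -88.33058083057404, (232.5427703857422, 135.84996032714844))
bar (array([492.46, 160.47]), -77.39307022094727, (116.21393585205078, 9.1792573928833))
L 116 300 307 182 199
R 111 379 385 181 198
```

View pics/crop1.png

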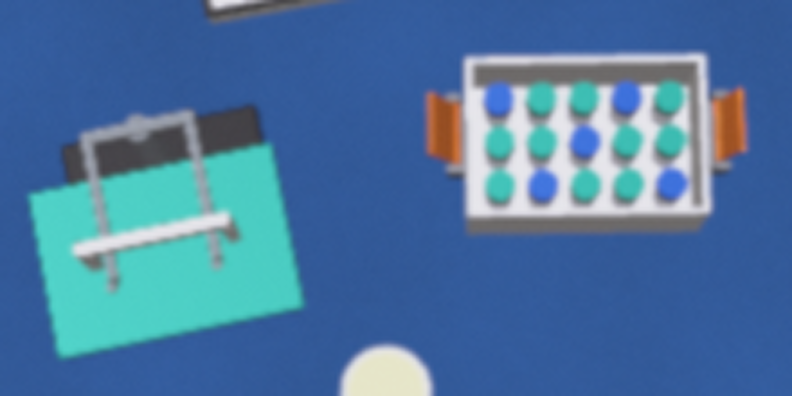

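The crop shows the teal lid with its white bar across the grey prongs. The post is on the image-up (+x) side, so the tips point to −x. To its right is the white tub, with its rim corners at crop (463,57), (707,54), (467,215) and (712,212) and both orange clips leaning out. The choice holds. I'll now fit the tub rim and the obstacles, then plan.

```bash
cat >> h.py <<'E'
def R(yaw,flip=0):
    "tool down, closing axis (tool y) along direction yaw (deg)"
    t=np.radians(yaw+180*flip);c,s=np.cos(t),np.sin(t);return np.array([[-s,c,0],[c,s,0],[0,0,-1.]])
def tubmask(im):
    w=roi(hsv(im,(0,0,165),(180,70,255)),295,160,392,228)
    w=cv2.morphologyEx(w,cv2.MORPH_CLOSE,np.ones((15,15)))
    return cv2.morphologyEx(w,cv2.MORPH_OPEN,np.ones((31,31)))
E
python3 - <<'E'
from h import *
top=cv2.imread("pics/top0.png");sc=cv2.imread("pics/scene0.png")
print("tub",rect("top",tubmask(top),85))
cr=np.array([[463,57],[707,54],[712,215],[467,218]])/3.6+[180,155]-.36
w=ray("top",cr,85);print("hand",w.mean(0),np.degrees(np.arctan2(*(w[0]-w[1])[::-1])),np.linalg.norm(w-np.roll(w,1,0),axis=1))
for n,z,p in(("yellowclips",138,[[150,314],[220,302]]),("clips white",128,[[300,190],[386,189]]),("dish",36,[[287,264]]),("jar",90,[[140,222]]),("beaker",90,[[431,220]])):print(n,ray("top",p,z))
# scene rim corners check: project
for n,im in(("top",top),("scene",sc)):
    c,s=np.cos(np.radians(.5)),np.sin(np.radians(.5))
q=env.state()["q"]
for f in(0,1):
    for p,yw in(((493,160,260),12.8),((493,160,160),12.8),((595,-175,300),0),((595,-60,130),0),((595,-300,130),0)):
        j=env.ik(p,R(yw,f));print(f,p,None if j is None else np.array(j))
E
```

```text
tub (array([ 596.42, -172.77]), -89.21659362316132, (195.03668212890625, 130.38156127929688))
hand [ 595.2  -173.14] 91.53105434607876 [132.38 197.53 132.52 195.94]
yellowclips [[236.64 356.01]
 [272.85 163.96]]
clips white [[ 590.23  -49.85]
 [ 596.47 -292.27]]
dish [[389.42 -13.65]]
jar [[499.93 411.66]]
beaker [[ 516.4  -426.86]]
0 (493, 160, 260) [ 11.71   0.79  74.51  -0.   104.69  -1.09]
0 (493, 160, 160) [11.71  1.31 85.25 -0.   93.44 -1.09]
0 (595, -175, 300) [-21.63  14.81  54.29  -0.   110.9  -21.63]
0 (595, -60, 130) [-11.19  12.04  76.83  -0.    91.13 -11.19]
0 (595, -300, 130) [-31.63  20.76  65.91  -0.    93.33 -31.63]
1 (493, 160, 260) None
1 (493, 160, 160) None
1 (595, -175, 300) None
1 (595, -60, 130) None
1 (595, -300, 130) None
```

```bash
python3 - <<'E'
from h import *
p=env.state()["position"]
env.movel([p[0],p[1],330],feed=250)
env.reach([493,160,330],R(12.8))
env.move_gripper(50,40)
env.movel([493,160,160],feed=120)
env.move_gripper(0,40)
s=env.state();print(s["t"],s["width"],s["grasp_force"],s["wrist_force"],s["position"])
im=env.capture("scene");cv2.imwrite("pics/g.png",cv2.resize(im[150:290,310:460],None,fx=4,fy=4,interpolation=cv2.INTER_CUBIC))
E
```

```text
6.4833 9.471796285489146 39.99663770198822 [1.2  0.7  0.04] [493.21 160.05 160.05]
```

View pics/g.png

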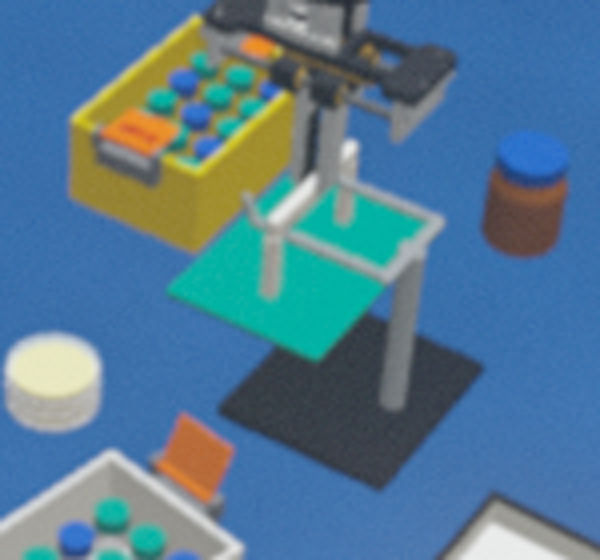

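The fingers hold the bar mid-span at crop (310,190), width 9.5 mm, and the lid hangs level. Now lift 33 mm, slide along −x past the tips, go sideways, then up.

```bash
python3 - <<'E'
from h import *
a=np.radians(12.8);X=np.array([np.cos(a),np.sin(a),0]);Y=np.array([-X[1],X[0],0])
p=np.array([493.2,160,160.])
w0=np.array(env.state()["wrist_force"])
def go(q,f):
    env.movel(q,feed=f);s=env.state();print(s["t"],s["position"],s["width"],s["grasp_force"],np.array(s["wrist_force"])-w0)
p=p+[0,0,33];go(p,60)
p=p-62*X;go(p,70)
p=p-160*Y;go(p,100)
p[2]=300;go(p,120)
T=np.array([596,-173,240.])
env.movel([596,-173,300],feed=130,attitude=R(1.1));go(T,100)
env.pause(.3)
im=env.capture("top");cv2.imwrite("pics/hold_top.png",im)
im2=env.capture("scene");cv2.imwrite("pics/hold_sc.png",im2)
m=hsv(im,(78,90,90),(95,255,255));cv2.imwrite("pics/m.png",m)
print(proj("top",[[596,-173,195]]),rect("top",cv2.morphologyEx(roi(m,270,110,420,260),cv2.MORPH_CLOSE,np.ones((9,9))),240-51+6))
cv2.imwrite("pics/v.png",np.hstack([cv2.resize(im[120:240,270:420],None,fx=2.6,fy=2.6),cv2.resize(im2[160:340,260:410],(390,468))[:312]]))
E
```

```text
7.2333 [493.15 159.98 193.01] 9.247201465325887 39.992512464523315 [-1.12  0.18 -1.49]
8.2667 [432.99 146.28 193.01] 9.112841094603711 39.99269485473633 [-1.41 -0.19 -1.43]
10.0167 [468.12  -9.3  193.03] 9.550122404598515 39.99258577823639 [-1.32 -0.81 -1.36]
11.0583 [467.84  -9.7  299.04] 9.31535166881594 39.99252498149872 [-0.2  -1.08 -2.42]
13.55 [ 596.24 -173.04  240.86] 9.312525064327236 39.99272704124451 [-0.88 -0.43 -1.66]
[[345.4  182.84]] (array([ 589.79, -172.95]), -26.449077606201172, (508.9632263183594, 233.35244750976562))
```

View pics/v.png

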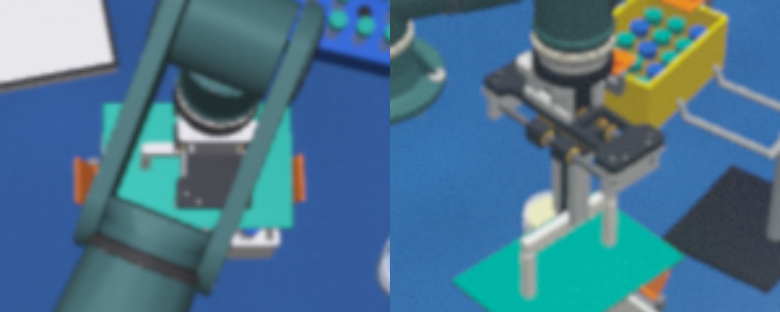

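The left (top) view shows the lid's bright teal panel under the darker arm, corners near crop (103,103) and (293,230). The right (scene) view shows it held level over the tub. I'll fit the panel in both views with a brightness gate.

```bash
python3 - <<'E'
from h import *
top=cv2.imread("pics/hold_top.png");sc=cv2.imread("pics/hold_sc.png")
top0=cv2.imread("pics/top0.png");sc0=cv2.imread("pics/scene0.png")
def lid(n,im,z,r):
    m=roi(hsv(im,(78,120,135),(95,255,255)),*r)
    m=cv2.morphologyEx(m,cv2.MORPH_OPEN,np.ones((3,3)))
    k,l,st,_=cv2.connectedComponentsWithStats(m)
    keep=np.isin(l,[i for i in range(1,k) if st[i,4]>25])
    pts=np.argwhere(keep)[:,::-1]; w=ray(n,pts,z)
    (x,y),(a,b),t=cv2.minAreaRect(w.astype(np.float32))
    print(n,x,y,t,a,b,len(pts))
lid("top",top,195.9,(290,140,400,215))
lid("scene",sc,195.9,(260,230,410,345))
# initial references, same method
lid("top",top0,115,(180,180,275,262)); lid("scene",sc0,115,(345,190,420,240))
# tub rim in scene: whitish mask
g=roi(hsv(sc0,(0,0,150),(180,60,255)),280,255,380,345)
g=cv2.morphologyEx(cv2.morphologyEx(g,cv2.MORPH_CLOSE,np.ones((15,15))),cv2.MORPH_OPEN,np.ones((25,25)))
cs=max(cv2.findContours(g,0,1)[0],key=cv2.contourArea);h=cv2.approxPolyDP(cv2.convexHull(cs),3,True);print(h.reshape(-1,2))
for c in [(65,97),(65,-97),(-65,97),(-65,-97)]:
  a=np.radians(1.1);x=596+c[0]*np.cos(a)-c[1]*np.sin(a);y=-173+c[0]*np.sin(a)+c[1]*np.cos(a);print(c,proj("scene",[[x,y,85]]),proj("top",[[x,y,85]]))
A=cv2.resize(sc0[250:350,270:390],None,fx=6,fy=6,interpolation=cv2.INTER_CUBIC)
cv2.imwrite("pics/tubsc.png",A)
E
```

```text
top 594.3927612304688 -172.9093017578125 0.7563996911048889 129.9506378173828 196.128662109375 1265
scene 626.6875 -198.27816772460938 1.16352117061615 192.35491943359375 248.4709930419922 2548
top 492.6442565917969 159.4459991455078 12.737958908081055 134.6226043701172 196.30694580078125 2737
scene 495.1068115234375 156.34266662597656 12.767745018005371 136.39459228515625 192.52626037597656 1304
[[365 263]
 [366 308]
 [333 333]
 [307 333]
 [290 318]
 [290 293]
 [322 263]]
(65, 97) [[369.63 286.8 ]] [[309.07 170.36]]
(65, -97) [[317.6  323.57]] [[375.65 170.03]]
(-65, 97) [[337.08 262.43]] [[309.38 214.28]]
(-65, -97) [[285.34 296.1 ]] [[376.76 213.9 ]]
```

View pics/tubsc.png

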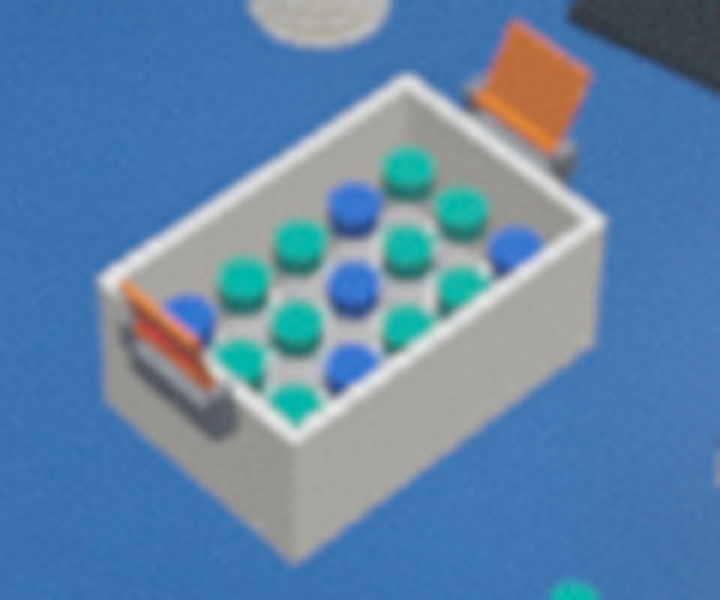

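The tub rim in the scene crop has corners at (408,75), (605,218), (295,440) and (100,280), all about 1 px from my prediction. I'll compare tub and held lid within the same scene view, so that any calibration bias cancels.

```bash
python3 - <<'E'
from h import *
sc=cv2.imread("pics/hold_sc.png");top=cv2.imread("pics/hold_top.png")
cr=(np.array([[408,75],[605,218],[295,440],[100,280]])+.5)/6+[270,250]-.5
w=ray("scene",cr,85);print("tub scene",w.mean(0),w)
m=roi(hsv(sc,(78,120,110),(95,255,255)),260,225,410,345)
k,l,st,_=cv2.connectedComponentsWithStats(m);i=1+st[1:,4].argmax();print(st[i])
print("lid scene",cv2.minAreaRect(ray("scene",np.argwhere(l==i)[:,::-1],195.9).astype(np.float32)))
a=np.radians(1.1)
P=[[596.2+x*np.cos(a)-y*np.sin(a),-173+x*np.sin(a)+y*np.cos(a),195.9] for x in(67,-67) for y in(98,-98)]
print(proj("top",P))
u,v=cr[0]
A=cv2.resize(top[145:215,300:395],None,fx=8,fy=8,interpolation=cv2.INTER_CUBIC);cv2.imwrite("pics/z.png",A)
E
```

```text
tub scene [ 596.34 -170.19] [[ 529.06  -75.23]
 [ 658.2   -70.79]
 [ 663.17 -265.05]
 [ 534.92 -269.71]]
[ 284  241   89   61 2321]
lid scene ((598.7742919921875, -186.61654663085938), (137.12283325195312, 226.02020263671875), 1.2034776210784912)
[[308.9  158.85]
 [381.03 158.51]
 [309.25 207.29]
 [382.35 206.9 ]]
```

View pics/z.png

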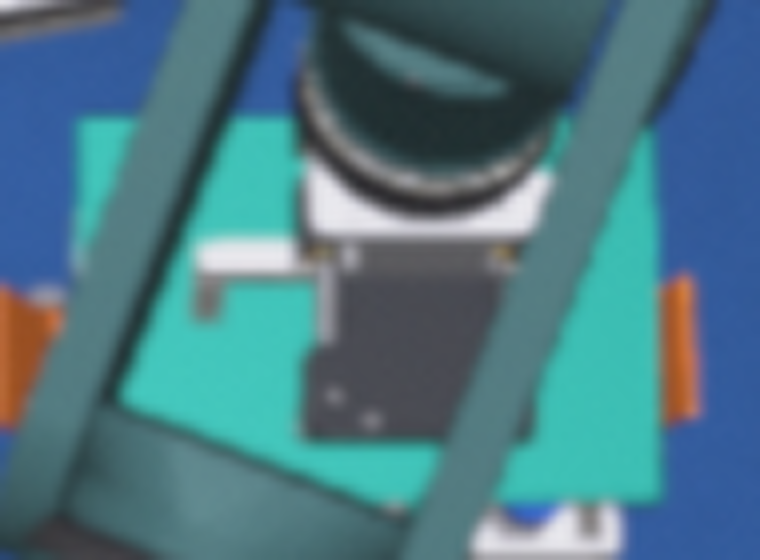

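In the top view the lid corners (309.2,159.2) and (382.3,207.1) match those predicted from the TCP to within 0.4 px, and the tub fits (596,−173) just as well. So I'm lowering straight down and watching the force.

```bash
python3 - <<'E'
from h import *
env.movel([596.1,-173,155],feed=80,attitude=R(1.1));env.pause(.2)
w0=np.array(env.state()["wrist_force"])
for z in(150,146,142,139,137.5,136.5,136,135.5):
    env.movel([596.1,-173,z],feed=25);env.pause(.1);s=env.state();f=np.array(s["wrist_force"])-w0
    print(s["t"],s["position"],f,s["ft_torque"])
    if np.linalg.norm(f)>8:break
E
```

```text
15.8167 [ 596.06 -173.03  149.88] [-0.47  0.66  0.71] [-0.06 -0.08  0.02]
16.225 [ 596.1  -173.01  146.  ] [0.45 0.33 0.93] [ 0.02 -0.07  0.01]
16.6333 [ 596.08 -172.98  141.92] [ 0.37 -0.71  0.11] [-0.04 -0.09  0.01]
17.0 [ 596.07 -173.01  138.94] [-0.05  0.34  0.29] [-0.02 -0.07 -0.  ]
17.35 [ 596.08 -173.    137.48] [ 0.03 -0.59 -0.78] [-0.   -0.08 -0.  ]
17.7 [ 596.1  -173.03  136.53] [-0.16 -0.34  0.51] [-0.1  -0.16  0.02]
18.05 [ 596.38 -173.03  136.34] [ 0.81 -0.11  1.31] [ 0.03 -0.21 -0.05]
18.4 [ 596.63 -173.02  136.16] [2.86 0.15 4.15] [ 0.06 -0.34 -0.03]
```

Contact at the expected height. Releasing and looking.

```bash
python3 - <<'E'
from h import *
env.move_gripper(40);env.pause(.3)
env.movel([596.1,-173,230],feed=150)
env.movel([450,40,300],feed=300)
s=env.state();print(s["t"],s["position"])
im=env.capture("top");sc=env.capture("scene");cv2.imwrite("pics/rel_top.png",im);cv2.imwrite("pics/rel_sc.png",sc)
for n,i,r in(("top",im,(290,150,400,230)),("scene",sc,(270,235,390,345))):
    m=roi(hsv(i,(78,120,110),(95,255,255)),*r);k,l,st,_=cv2.connectedComponentsWithStats(m);j=1+st[1:,4].argmax()
    print(n,cv2.minAreaRect(ray(n,np.argwhere(l==j)[:,::-1],91).astype(np.float32)))
for nm,x0,x1 in(("L",292,311),("R",374,398)):
    ys,xs=np.nonzero(roi(hsv(im,(3,140,110),(16,255,255)),x0,165,x1,215));print(nm,xs.min(),xs.max(),ys.mean())
cv2.imwrite("pics/v2.png",np.hstack([cv2.resize(im[150:230,290:400],None,fx=3.5,fy=3.5),cv2.resize(sc[245:345,270:390],None,fx=3.4,fy=3.4)[:280]]) )
E
```

```text
21.1833 [450.14  39.35 298.84]
top ((595.0112915039062, -173.11614990234375), (129.87100219726562, 195.71295166015625), 0.8080254793167114)
scene ((596.2508544921875, -172.50682067871094), (134.33082580566406, 198.3746337890625), 1.190480351448059)
L 300 307 190.76923076923077
R 379 385 189.43362831858408
```

View pics/v2.png

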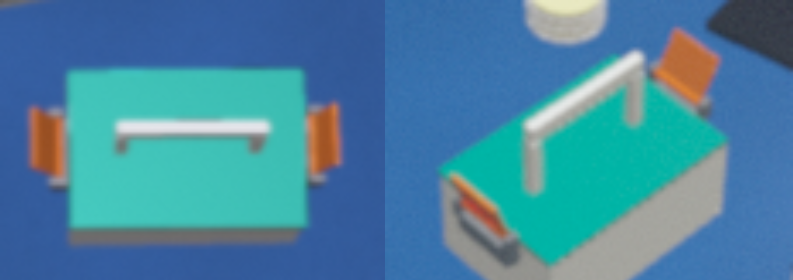

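The lid is home: top view gives (595,−173) and scene view (596.3,−172.5). Both clips are still open, at crop (47,140) and (323,135). Now fold the clips with the fingers shut.

```bash
python3 - <<'E'
from h import *
a=np.radians(1.1)
def W(y,z):return np.array([596-y*np.sin(a),-173+y*np.cos(a),z])
env.move_gripper(0,20)
for s in(1,-1):
    env.reach(W(s*152,200),R(1.1))
    env.movel(W(s*152,118),feed=150);env.pause(.1)
    w0=np.array(env.state()["wrist_force"])
    env.movel(W(s*90,118),feed=60)
    for z in(108,101,98.5,97.5,96.8,96.2,95.6,95):
        env.movel(W(s*90,z),feed=40);env.pause(.1);st=env.state();f=np.array(st["wrist_force"])-w0
        if f[2]>6:break
    print(s,st["t"],st["position"],f)
    env.movel(W(s*90,200),feed=150)
env.movel([450,40,300],feed=300)
print(env.state()["t"])
im=env.capture("top");sc=env.capture("scene")
for n,i,r in(("top",im,(290,150,400,230)),("scene",sc,(270,235,390,345))):
    m=roi(hsv(i,(78,120,110),(95,255,255)),*r);m=cv2.morphologyEx(m,cv2.MORPH_CLOSE,np.ones((5,5)));k,l,st,_=cv2.connectedComponentsWithStats(m);j=1+st[1:,4].argmax()
    print(n,cv2.minAreaRect(ray(n,np.argwhere(l==j)[:,::-1],91).astype(np.float32)))
cv2.imwrite("pics/v3.png",np.hstack([cv2.resize(im[150:230,290:400],None,fx=3.5,fy=3.5),cv2.resize(sc[245:345,270:390],None,fx=3.4,fy=3.4)[:280]]) )
E
```

```text
1 27.8 [594.26 -83.02  94.97] [ 0.77 -0.6   0.7 ]
-1 34.6167 [ 597.74 -262.97   95.01] [-0.02 -1.42  0.59]
36.7917
top ((595.0112915039062, -173.11614990234375), (129.87100219726562, 195.71295166015625), 0.8080254793167114)
scene ((596.2582397460938, -172.8603515625), (134.33082580566406, 197.6674346923828), 1.190480351448059)
```

View pics/v3.png

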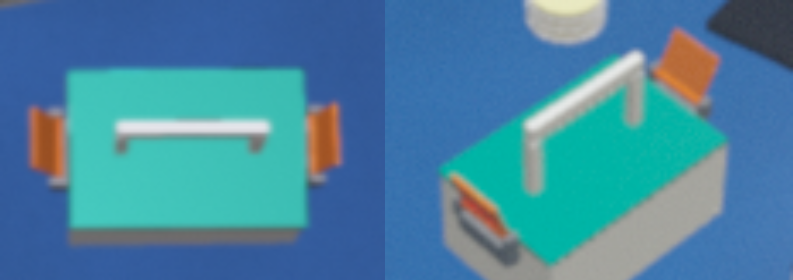

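Neither clip moved, and there was no contact force. I'll check the finger width and look partway through a sweep, keeping an eye on the clock (36.8 s).

```bash
python3 - <<'E'
from h import *
s=env.state();print(s["t"],s["width"],s["grasp_force"],s["position"])
a=np.radians(1.1)
def W(y,z):return np.array([596-y*np.sin(a),-173+y*np.cos(a),z])
env.reach(W(145,140),R(1.1));env.movel(W(145,112),feed=200)
w0=np.array(env.state()["wrist_force"])
env.movel(W(112,112),feed=120)
s=env.state();print(s["t"],s["width"],s["position"],np.array(s["wrist_force"])-w0)
sc=env.capture("scene");im=env.capture("top")
cv2.imwrite("pics/v4.png",np.hstack([cv2.resize(im[150:230,290:400],None,fx=3.5,fy=3.5),cv2.resize(sc[205:315,290:410],None,fx=3.4,fy=3.4)[:280]]) )
E
```

```text
36.8917 0.35729737293603453 0.0 [450.16  39.09 298.95]
38.5083 0.3357220601489703 [594.3  -61.31 113.18] [-0.49  0.27  0.79]
```

View pics/v4.png

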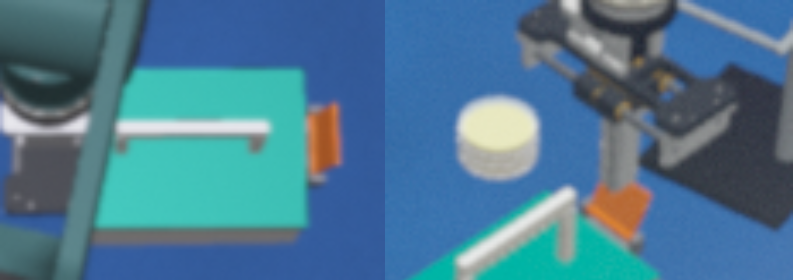

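The scene view shows the fingers just behind the left flap, whose free edge is now at about crop (600,183)–(650,195). I'll compare that edge with projections for several angles, which costs no robot time.

```bash
python3 - <<'E'
from h import *
a=np.radians(1.1)
def W(x,y,z):return np.array([596+x*np.cos(a)-y*np.sin(a),-173+x*np.sin(a)+y*np.cos(a),z])
for th in(2.1,1.8,1.57,1.3,1.0,.5):
    P=[W(x,106-42*np.cos(th),94+42*np.sin(th)) for x in(-25,25)]
    P+=[W(x,106,94) for x in(-25,25)]
    p=proj("scene",P);print(th,"now-crop",((p-[290,205])*3.4+[385,0]).round().tolist(),"v3-crop",((p[:2]-[270,245])*3.4+[385,0]).round().tolist(), "R top", proj("top",[W(0,-106+42*np.cos(th),94+42*np.sin(th))]).round(1).tolist())
E
```

```text
2.1 now-crop [[606.0, 164.0], [650.0, 195.0], [586.0, 207.0], [629.0, 239.0]] v3-crop [[674.0, 28.0], [718.0, 59.0]] R top [[388.9, 188.2]]
1.8 now-crop [[596.0, 166.0], [640.0, 198.0], [586.0, 207.0], [629.0, 239.0]] v3-crop [[664.0, 30.0], [708.0, 62.0]] R top [[385.0, 187.8]]
1.57 now-crop [[588.0, 171.0], [632.0, 203.0], [586.0, 207.0], [629.0, 239.0]] v3-crop [[656.0, 35.0], [700.0, 67.0]] R top [[381.7, 187.7]]
1.3 now-crop [[578.0, 179.0], [622.0, 210.0], [586.0, 207.0], [629.0, 239.0]] v3-crop [[646.0, 43.0], [690.0, 74.0]] R top [[377.6, 187.9]]
1.0 now-crop [[568.0, 190.0], [611.0, 222.0], [586.0, 207.0], [629.0, 239.0]] v3-crop [[636.0, 54.0], [679.0, 86.0]] R top [[373.3, 188.3]]
0.5 now-crop [[555.0, 211.0], [598.0, 244.0], [586.0, 207.0], [629.0, 239.0]] v3-crop [[623.0, 75.0], [666.0, 108.0]] R top [[367.7, 189.6]]
```

```bash
python3 - <<'E'
from h import *
v=cv2.imread("pics/v4.png")[:,385:];v3=cv2.imread("pics/v3.png")[:,385:]
for nm,i,r in(("now",v,(180,140,300,260)),("v3",v3,(230,10,350,130))):
    m=roi(hsv(i,(3,120,90),(18,255,255)),*r);ys,xs=np.nonzero(m)
    print(nm,[(y,xs[ys==y].min()+385,xs[ys==y].max()+385) for y in range(ys.min(),ys.max()+1,6) if (ys==y).any()])
P=np.array([[594.3,-61.3,113.2],[594.3,-53.3,113.2],[594.3,-69.3,113.2],[606,-69.3,113.2],[582,-69.3,113.2]])
print(((proj("scene",P)-[290,205])*3.4+[385,0]).round())
E
```

```text
now [(185, np.int64(631), np.int64(631)), (191, np.int64(598), np.int64(642)), (197, np.int64(596), np.int64(647)), (203, np.int64(592), np.int64(645)), (209, np.int64(587), np.int64(642)), (215, np.int64(594), np.int64(640)), (221, np.int64(602), np.int64(637)), (227, np.int64(610), np.int64(634)), (233, np.int64(618), np.int64(632))]
v3 [(33, np.int64(678), np.int64(678)), (39, np.int64(674), np.int64(687)), (45, np.int64(671), np.int64(696)), (51, np.int64(668), np.int64(704)), (57, np.int64(665), np.int64(713)), (63, np.int64(663), np.int64(714)), (69, np.int64(658), np.int64(712)), (75, np.int64(656), np.int64(710)), (81, np.int64(665), np.int64(707)), (87, np.int64(673), np.int64(704)), (93, np.int64(681), np.int64(701)), (99, np.int64(689), np.int64(699))]
[[614. 203.]
 [621. 199.]
 [607. 208.]
 [617. 216.]
 [596. 200.]]
```

The numbers explain it. The flap still stands at its stop and the fingers hide its top from above, so the shut tips end about 20 mm higher than the TCP and swept over the clip. I'll repeat lower, with a force stop and a little further out so the body clears the handle.

```bash
cat > fold.py <<'E'
from h import *
a=np.radians(1.1)
def W(y,z):return np.array([596-y*np.sin(a),-173+y*np.cos(a),z])
def fz(w0):s=env.state();return s,np.array(s["wrist_force"])-w0
def fold(s,steps):
    env.movel(W(s*148,100),feed=200)
    w0=np.array(env.state()["wrist_force"])
    env.movel(W(s*97,100),feed=110);print(fz(w0)[1])
    for z in steps:
        env.movel(W(s*97,z),feed=60);st,f=fz(w0);print(z,st["t"],st["position"][2],f)
        if f[2]>6:break
    env.movel(W(s*97,160),feed=250)
E
python3 - <<'E'
from fold import *
env.movel(W(112,145),feed=250);env.movel(W(148,145),feed=250)
fold(1,(85,80,77.5,76,75,74))
sc=env.capture("scene")
m=roi(hsv(sc,(3,120,90),(18,255,255)),330,240,390,300);ys,xs=np.nonzero(m);print(len(xs),xs.min(),xs.max(),ys.min(),ys.max(),env.state()["t"])
for th in(0,.3,.8,2.1):
    P=[[596+x-y*np.sin(a),-173+y*np.cos(a),z] for x in(-25,25) for y,z in((106,96),(106-42*np.cos(th),96+42*np.sin(th)))]
    p=proj("scene",P);print(th,p.min(0),p.max(0))
E
```

```text
[ 0.42  0.34 -0.62]
85 40.575 83.93183311037173 [ 0.51 -0.26  0.04]
80 40.825 79.59961274501804 [0.53 0.54 0.02]
77.5 41.075 77.35536389785277 [0.59 0.29 0.53]
76 41.325 75.91999379968465 [ 0.57 -0.12  0.4 ]
75 41.575 75.67556326090919 [-1.05 -0.49  4.08]
74 41.825 75.60096705839564 [-2.87 -0.54  8.11]
177 346 361 265 281 42.3667
0 [338.64 265.38] [361.67 282.22]
0.3 [339.24 265.38] [361.67 278.75]
0.8 [342.22 262.65] [361.67 274.86]
2.1 [349.34 252.62] [367.72 274.86]
```

The left clip is flat: hard contact, and the mask matches 0 rad. Now the right one.

```bash
python3 - <<'E'
from fold import *
env.movel(W(97,230),feed=250);env.movel(W(-148,230),feed=250)
fold(-1,(83,78,76,75,74,73))
env.movel(W(-97,230),feed=250);env.movel([480,-330,300],feed=250)
sc=env.capture("scene");im=env.capture("top");print(env.state()["t"])
for nm,r in(("L",(330,240,390,300)),("R",(275,280,325,330))):
    ys,xs=np.nonzero(roi(hsv(sc,(3,120,90),(18,255,255)),*r));print(nm,len(xs),xs.min(),xs.max(),ys.min(),ys.max())
ys,xs=np.nonzero(roi(hsv(im,(3,120,90),(18,255,255)),290,165,400,215));print("top",xs.min(),xs.max())
for s in(1,-1):
  for th in(0,.3,2):
    P=[[596+x-s*y*np.sin(a),-173+s*y*np.cos(a),z] for x in(-25,25) for y,z in((106,96),(106-42*np.cos(th),96+42*np.sin(th)))]
    p=proj("scene",P);t=proj("top",P);print(s,th,p.min(0),p.max(0),t[:,0].min(),t[:,0].max())
m=roi(hsv(sc,(78,120,110),(95,255,255)),270,235,390,345)
print(rect("scene",cv2.morphologyEx(m,cv2.MORPH_CLOSE,np.ones((5,5))),91))
E
```

```text
[-0.46  0.33  0.18]
83 45.7833 81.71151965496156 [-0.93 -0.23 -1.14]
78 46.0333 77.54913305867866 [ 0.57 -0.89 -0.16]
76 46.2833 75.87581806418106 [-0.29 -0.38  0.  ]
75 46.5333 75.72205055349623 [-2.18  1.05  2.91]
74 46.7833 75.61938136824412 [-3.02  1.13  6.66]
48.5583
L 176 346 361 265 281
R 237 293 316 297 314
top 305 380
1 0 [338.64 265.38] [361.67 282.22] 306.00313697681094 320.8133927564684
1 0.3 [339.24 265.38] [361.67 278.75] 306.00313697681094 320.2694315667826
1 2 [349.34 252.73] [366.82 274.86] 299.7521179299013 306.2312549494458
-1 0 [292.42 295.3 ] [316.51 313.98] 365.2155499412365 379.8680901628397
-1 0.3 [292.42 292.52] [315.98 313.98] 366.3252800271005 379.8680901628397
-1 2 [286.86 296.75] [304.59 313.98] 379.75406300411987 387.8709243124757
(array([ 613.29, -171.91]), -88.82417809963226, (197.9086151123047, 100.19294738769531))
```

```bash
python3 -c "
from cell import env
print(env.hand_in())"
```

```text
the job is handed in; nothing more can be done
None
```

I handed the job in at about 48.6 s: the lid is seated on the white tub and released, and both orange clips are folded flat on it according to the camera masks; the bystanders' positions weren't re-measured, and the hand-in returned no verdict.

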